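# Sort the tagged housings, then offer up the bush with the tongs

### The arm

A 6-joint arm with a two-finger parallel gripper is mounted at the origin on a cart in front of the work surface, level with it; the furniture and walls round the work are solid. World frame = base frame: x ahead of the robot, y to its left, z up, the work surface at z = 0. Lengths are in m, angles in rad, forces in N, time in s.
With the tool pointing down it reaches from about 0.35 to 0.975 m from the base axis. Payload 4.9 kg.
Tool frame: the origin (TCP) lies at the very end of the fingers, on their centre line; the grasp point (between the pads) lies 19 mm behind it (manip.grasp_offset is the distance from the TCP to the grasp point, in m); z points along the fingers, y is the line along which they close (so a half turn about z gives the same grasp; the last joint's range is limited). The gripper opens to 85 mm and grips with 20 to 120 N. Pads are 22 mm wide; open, the fingers measure 114 mm over their backs; the gripper's body (76 mm by 85 mm) begins 54 mm behind the grasp point. The pads swing forward as they close: fully open they stand 13 mm farther back than shut.
Start: joints at [1.112, 0.053, 1.613, -0, 1.476, -0.119], TCP at [0.208, 0.589, 0.231] pointing down, gripper open.
Joint ranges: [-3.01, 3.01], [-1.01, 2.22], [0.06, 2.58], [-1.02, 4.17], [0.09, 2.62], [-3.14, 3.14]. Speed limits (rad/s): [2.57, 2.57, 3.14, 3.14, 3.14, 3.14].

### API

Orientations are given as a unit quaternion [w, x, y, z].
In Python, from plant import manip, eyes, job_done, models gives the robot as it stands.
- The arm moves only by the tool servo_tool, never from a script. Its argument "motion" is one flat list of numbers, 5 for each row, row after row: the opening, from -1 (shut) to 1 (fully open), then the shift along the tool's x, y, z normalised to -1 to 1, where 1 is 120 mm, then the turn about the tool's z normalised to -1 to 1, where 1 is 45 degrees. A call has 1 to 5 rows; each row is the pose to reach, as a shift and turn from the pose commanded when the call began, along the tool's axes at that moment; what a row does not reach only later rows make up. A row lasts 1/8 s, in which the tool goes at most 62.5 mm and 10.7 degrees, less where a joint would pass 70% of its speed; a pose out of reach is approached as far as the arm can. A call with a number of a shift or a turn outside -1 to 1 is refused whole. A call with a gripper value outside its range is refused whole. The fingers move at their own pace and stop on an object; the grip force is fixed at half the most. Time passes only in rows, so rows that repeat a pose let the fingers close. It gives the time, the measured TCP pose, the force, the opening and the grip force at its end, in the units of the state.
- manip.state(): the state, without advancing time (a new reading comes with each control period).
- eyes.grab_frame(name): name is "side" or "top"; returns (picture, depth): 400x640x3 uint8, red, green, blue; 400x640 float32, m along the optical axis (not along the pixel's ray), 0 where there is no reading.
- eyes.camera_params(name): a dict with "fov_y" (degrees; the focal length in pixels is half the picture's height over the tangent of half this angle, whatever the lens; pixels are square), "cx", "cy" (the principal point, pixels), "pose" (4x4, takes a point from camera to world coordinates). Camera axes: x right, y up, looking along -z (the intrinsics and any distortion apply to the point x, -y, -z); pixel columns grow to the right and rows downward; lengths in m; the calibration is good to about 2 mm. A picture is of the moment at which its call begins. camera_params takes no time and is no camera call.
- job_done(): hands the job in; it is judged then, once.
Trained networks look in the newest picture that a camera, given by its name, has taken for a name from the list of things; names that differ only in an ending like _2 or _b are one class to them, and where a whole thing is asked for, a point or a joint stands for the part that bears it (a point fixed in the world has none). Each returns a list of dicts, best first, with "p" (0 to 1); they miss things now and then, are a little off and sometimes report something else, mostly with a low value. They report only what shows in the picture. A call takes as long as a camera call.
- models.regions_of(camera, label): "mask" (400x640 bool, what is visible of it) and "pixel" ([column, row] in pixels, amid what is visible of it).
The state is a dict: "time": time; "joint_pos": joint angles; "joint_vel": joint speeds; "joint_efforts": joint torques, N m; "tool_pos": TCP position; "tool_rot": TCP orientation; "contact_force": force on the tool from outside, world axes, zero at the start; "ft_torque": the same for the moment, N m; "gripper_width": opening from 0.0 (shut) to 1.0 (fully open); "grasp_force": force on a finger pad.
Only numpy, scipy, OpenCV 4.12 (cv2) and the standard library are available. Lean on these libraries where they do the work, as an engineer would, in place of code of your own. Each camera call takes 0.05 s, during which the arm holds its last target. There are 200 camera calls.

### The job

Sort the two housings by their tags: the one with the green tag goes into the green pass nest, the one with the red tag into the red reject nest, both seated flat. Then pick up the tongs by the blue handles, close their jaws on the clean brass bush, which the gripper's fingers must never touch, lift it and finish still holding it in the tongs, upright and still, about 10 cm above the worktop and centred over the bore of the green-tagged housing. Leave the other things on the bench alone.

Things in the scene. Friction and masses are not known exactly. Their poses are not given: they have to be found in the camera images.
- housing_green: aluminium housing with a GREEN tag plate across one end of its top (at its -x end); 60 long (x) by 44 wide (y) by 34 high, 0.2 kg; round blind bore of diameter 26 in the middle of its top. Origin: centre of the underside, on the bore axis. z up. It starts with its long axis roughly along world y, at the front left; the two housings change places from run to run.
- housing_red: the same housing, with a RED tag plate. Same frame and size.
- nest_pass: fixed pass nest, GREEN floor and end plate (at its -x end), behind the housings. Base 82 (x) by 66 (y), floor 4 above the worktop; four corner angles 15 high form a pocket 70 (x) by 56 (y), with finger gaps of 54 in the long sides (facing y). Origin: underside centre. A housing fits with its long axis along x, either end first, its origin 4 above the nest's.
- nest_reject: fixed reject nest, same as the pass nest but RED. The two nests change places from run to run.
- bush: brass bush standing upright on a thin square cork mat (60x60x3, fixed, moved together with the bush); diameter 24, height 36, 0.05 kg, no hole for gripping. Origin: centre of its underside, z up.
- tongs: spring tongs lying on edge, 34 high, 0.13 kg, steel arms, BLUE handle panels, black rubber jaws. Origin: on the worktop midway between the panels (pinch there); x to the jaws, z up. Panels 60 long (x -30 to 30), outer width 50 when open. Hinge pin at x=-70; jaws at x=100; ends at x=-80 and 113. The frame belongs to the +y arm, so it turns by half the closing angle when both handles are pinched.
- tongs_arm (a joint): closing angle of the tongs, rad: 0 open, about 0.17 on the bush, 0.24 shut empty. A spring opens them: pinching the handles takes 6 N to begin, 9 N when the jaws meet the bush (outer handle width there about 38 mm). Pinched by only 3 to 5 mm (width 45 to 47) they can be carried with the jaws still over 38 mm apart.
- jaw_fixed (a point): middle of the inner face of the jaw at the tongs' +y side, 17 mm above the tongs' lower edge. Each jaw is a shallow V, 24 long by 24 high; about 50 mm between the jaws when open
- jaw_moving (a point): the same point on the other, hinged jaw; the bush belongs midway between the two points
- electrical_tape: bystander: roll of black electrical tape, diameter 57, height 19, behind the cork mat (mm); origin at the centre of its underside
- stain_tin: bystander: red and white wood-stain tin, diameter 78, height 77, right of the vice (mm); origin at the centre of its underside
- marker_pen: bystander: blue and white marker pen, 135 long, rear left (mm); origin at the centre of its underside

How it is judged:
On the way, in this order (a step that is already met when the one before it is completed fails the run):
1. both housings sit flat in the nests of their tag colour, let go (horizontal distance between housing_green and nest_pass below 0.012 m and z of housing_green in the frame of nest_pass between 0 and 0.009 m and angle between each of housing_green, housing_red's own z axis and vertical below 0.08 rad and angle between the x axis of housing_green and the x axis of nest_pass, either way round below 0.2 rad and horizontal distance between housing_red and nest_reject below 0.012 m and z of housing_red in the frame of nest_reject between 0 and 0.009 m and angle between the x axis of housing_red and the x axis of nest_reject, either way round below 0.2 rad and contact force between the fingers and housing_green below 0.1 N and contact force between the fingers and housing_red below 0.1 N), for 0.2 s.
2. the bush is lifted off its mat between the jaws of the hand-held tongs (contact force between tongs and bush above 1 N and contact force between tongs_arm and bush above 0.5 N and contact force between the fingers and tongs above 2 N and height (world z) of bush above 0.025 m), for 0.2 s.
At the end, for the whole second after the job is handed in: Each housing flat in the nest of its colour (within 12 mm, 0.2 rad, either end first); fingers hold the tongs, jaws squeeze the bush (over 1 N), its underside 65 to 160 mm up, within 20 mm of the green bore axis, tilt under 0.35 rad, still, touching no finger or housing (horizontal distance between housing_green and nest_pass below 0.012 m and z of housing_green in the frame of nest_pass between 0 and 0.009 m and angle between each of housing_green, housing_red's own z axis and vertical below 0.08 rad and angle between the x axis of housing_green and the x axis of nest_pass, either way round below 0.2 rad and horizontal distance between housing_red and nest_reject below 0.012 m and z of housing_red in the frame of nest_reject between 0 and 0.009 m and angle between the x axis of housing_red and the x axis of nest_reject, either way round below 0.2 rad and contact force between tongs and bush above 1 N and contact force between tongs_arm and bush above 0.5 N and contact force between the fingers and tongs above 2 N and height (world z) of bush between 0.065 and 0.16 m and horizontal distance between bush and housing_green below 0.02 m and angle between bush's own z axis and vertical below 0.35 rad and linear speed of bush below 0.03 m/s and contact force between bush and the fingers below 0.1 N and contact force between bush and housing_green below 0.1 N); the arm keeps its last pose, push and grip.
It fails at once if the gripper's fingers touch the bush (contact force between the fingers and bush above 0.5 N).
It fails at once if the bush is knocked over (angle between bush's own z axis and vertical above 0.7 rad).
It fails at once if a bystander is pushed more than 25 mm (distance of any of electrical_tape, stain_tin, marker_pen from where it was at the start of the episode above 0.025 m).
It also fails if it takes over 64 s, if anything falls off the work surface, if the arm or the gripper's body presses on something with over 40 N, if the wrist force passes 120 N, or if a joint passes its speed limit or range.

## Working session

There is one attempt and no reset: what is moved stays moved. The work goes in short steps, Python scripts to look and compute and a tool call to move; the robot and the scene stay as the last step left them, time stands still between calls to the robot, and variables do not carry over. Pictures are saved under pics/ and viewed, at most 10 in all, crops included, and the job is handed in when it is done.

Besides the shell and the picture viewer there is one more tool, called after "Emit:" in YAML: its name, and indented under it one key for each argument. servo_tool: Moves the arm, as the interface text tells. Its arguments: {"type":"object","properties":{"motion":{"type":"array","items":{"type":"number","minimum":-1,"maximum":1}}},"required":["motion"]}

```bash
mkdir -p pics
cat > h.py <<'E'
import numpy as np, cv2
from plant import manip, eyes, job_done, models
def cloud(cam):
    pic,d=eyes.grab_frame(cam); return pic,d,proj(cam,d)
def proj(cam,d):
    p=eyes.camera_params(cam); f=200/np.tan(np.radians(p["fov_y"])/2)
    v,u=np.mgrid[0:400,0:640]
    P=np.stack([(u-p["cx"])/f*d,-(v-p["cy"])/f*d,-d],-1)
    T=np.array(p["pose"]); W=P@T[:3,:3].T+T[:3,3]; W[d<=0]=np.nan; return W
def save(pic,n): cv2.imwrite("pics/"+n,pic[:,:,::-1])
E
python3 - <<'E'
from h import *
for c in("top","side"):
    print(c,eyes.camera_params(c))
    pic,d,W=cloud(c); save(pic,c+"0.png")
    for l in "housing_green housing_red nest_pass nest_reject bush tongs electrical_tape stain_tin marker_pen".split():
        for r in models.regions_of(c,l)[:2]:
            m=r["mask"]&np.isfinite(W[...,2]); Q=W[m]
            if len(Q)<5: continue
            zt=np.percentile(Q[:,2],95); T=Q[Q[:,2]>zt-.006]
            (cx,cy),wh,a=cv2.minAreaRect((T[:,:2]*1000).astype(np.float32))
            print(l,round(r["p"],2),np.round(r["pixel"]),m.sum(),"med",np.round(np.median(Q,0),3),"ztop",round(zt,3),"rect",np.round([cx,cy,*wh,a],1))
print(manip.state())
E
```

```text
top {'fov_y': 52.966628145644314, 'cx': 313.3941806599128, 'cy': 195.72341236639997, 'pose': array([[ 0.00335715,  0.994284  , -0.10671485,  0.41187078],
       [-0.99986857,  0.00164496, -0.01612851, -0.00750196],
       [-0.01586078,  0.10675497,  0.99415885,  1.19566636],
       [ 0.        ,  0.        ,  0.        ,  1.        ]])}
housing_green 0.66 [204. 237.] 356 med [0.422 0.324 0.032] ztop 0.038 rect [423.3 324.4  43.9  60.4   6.3]
housing_red 0.7 [233. 238.] 353 med [0.413 0.24  0.033] ztop 0.037 rect [412.6 240.2  43.9  60.3  13.2]
nest_pass 0.75 [205. 185.] 600 med [0.571 0.339 0.005] ztop 0.015 rect [570.3 337.9  82.9  63.9  81.8]
nest_pass 0.43 [315. 223.] 97 med [0.432 0.006 0.033] ztop 0.037 rect [436.   30.3 170.   47.   87.2]
nest_reject 0.9 [246. 191.] 596 med [0.548 0.213 0.004] ztop 0.014 rect [549.1 211.6  82.   63.7  84.6]
bush 0.53 [297. 175.] 56 med [0.588 0.055 0.038] ztop 0.043 rect [589.2  56.   16.6  21.1  65.2]
tongs 0.72 [314. 234.] 169 med [0.426 0.009 0.032] ztop 0.037 rect [439.5  32.  179.9  57.3  85.9]
electrical_tape 0.52 [276. 146.] 191 med [0.6
[... 1675 characters left out ...]
 1.0, 'joint_pos': array([ 1.11201202e+00,  5.27208093e-02,  1.61291150e+00, -1.04514180e-05,
        1.47599939e+00, -1.19003407e-01]), 'joint_vel': array([-0.00037313, -0.00020885, -0.0014103 , -0.00085575, -0.00263368,
       -0.00186128]), 'joint_efforts': array([-1.63260986e-03, -3.93687737e+01, -3.70476329e+01, -1.64340690e-04,
        6.49471658e-04,  4.73640242e-06]), 'tool_pos': array([0.20829398, 0.58924407, 0.23128378]), 'tool_rot': array([-5.74603837e-07,  1.69073888e-01,  9.85603379e-01, -2.01937111e-05]), 'contact_force': array([0.35776185, 0.09582196, 0.62664804]), 'ft_torque': array([0.00599336, 0.01596562, 0.01901768]), 'grasp_force': 0.0, 'gripper_width': 1.004667405431847}
```

```bash
python3 -c "
import cv2
a=cv2.imread('pics/top0.png')[100:300,160:480];cv2.imwrite('pics/top0c.png',cv2.resize(a,None,fx=2.5,fy=2.5,interpolation=2))"
```

```text
(no output)
```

View pics/top0c.png

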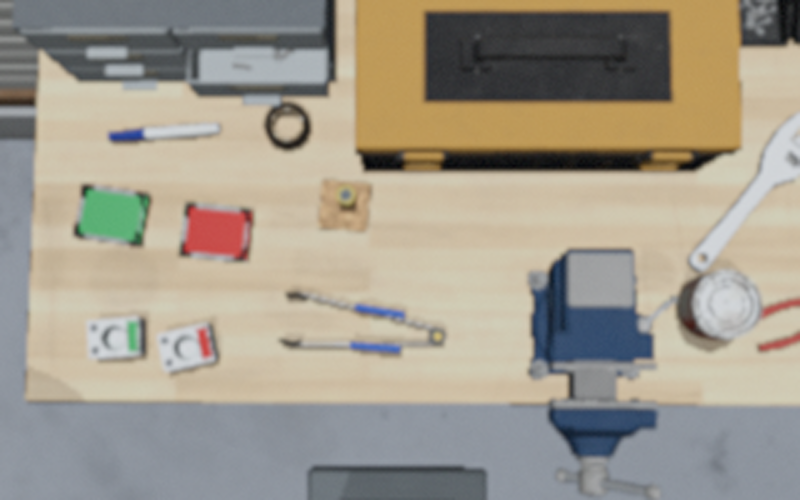

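View pics/side0.png

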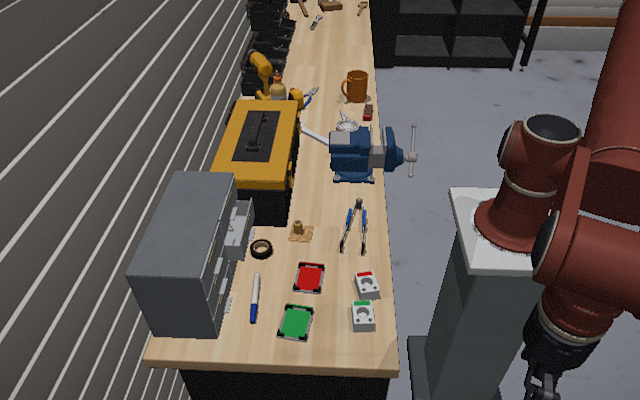

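The top view shows the green housing and green nest on the left, with red to their right. The tags are at each housing's -y end. The tongs' jaws point to +y with the hinge at -y, and the bush stands on its mat at about (0.588, 0.056).

```bash
cat >> h.py <<'E'
def plan(*targets, start=None):
    """targets (x,y,z,yaw_deg of tool y in world); prints shift/turn numbers for each call"""
    if start is None:
        s=manip.state(); w,a,b,c=s["tool_rot"]; p=s["tool_pos"].copy(); yaw=np.degrees(2*np.arctan2(b,a))-90
        print("now",np.round(p,4),"yaw",round(yaw,1),"t",round(s["time"],2),"w",round(s["gripper_width"],3),"F",round(s["grasp_force"],1),np.round(s["contact_force"],1))
    else: p=np.array(start[:3]);yaw=start[3]
    for t in targets:
        for _ in range(8):
            d=np.array(t[:3])-p; dy=(t[3]-yaw+90)%180-90
            k=max(1,np.ceil(np.abs(dy)/44-1e-6))
            y=np.radians(yaw); Y=np.array([np.cos(y),np.sin(y),0]); X=np.array([-Y[1],Y[0],0])
            s=np.array([d@X,d@Y,-d[2]])/.12
            k=max(k,np.abs(s).max()/.98, 1)
            s=np.round(s/k,3); r=round(-dy/k/45,3)
            print(t,"->",*s,r)
            p=p+.12*(s[0]*X+s[1]*Y-s[2]*np.array([0,0,1])); yaw-=r*45
            if k==1: break
E
python3 - <<'E'
from h import *
plan((.4215,.3255,.09,5.3),(.4215,.3255,.008,5.3),(.4215,.3255,.09,5.3),(.5685,.339,.09,-8.3),(.5685,.339,.014,-8.3))
# blue panels of tongs
for c in("top","side"):
    pic,d,W=cloud(c); hsv=cv2.cvtColor(pic,cv2.COLOR_RGB2HSV)
    m=(hsv[...,0]>100)&(hsv[...,0]<130)&(hsv[...,1]>110)&(np.abs(W[...,1]+.0)<.12)&(W[...,0]<.52)&(W[...,0]>.36)&(W[...,2]<.06)
    n,L,st,ce=cv2.connectedComponentsWithStats(m.astype(np.uint8))
    for i in range(1,n):
        if st[i,4]<15: continue
        Q=W[L==i];Q=Q[Q[:,2]>.026] if (Q[:,2]>.026).sum()>8 else Q
        print(c,st[i,4],np.round(Q.mean(0),4),cv2.minAreaRect((Q[:,:2]*1000).astype(np.float32)))
    r=models.regions_of(c,"bush")
    b=(np.abs(W[...,0]-.588)<.03)&(np.abs(W[...,1]-.056)<.03)&(W[...,2]>.03)
    Q=W[b];Q=Q[Q[:,2]>.034];print("bush",[x["p"] for x in r],len(Q),cv2.minAreaRect((Q[:,:2]*1000).astype(np.float32)),np.round(Q.mean(0),4))
    t=(W[...,2]>.06)&(W[...,1]<.04)&(W[...,1]>-.2)&(W[...,0]>.55); print("toolbox minx",np.nanpercentile(W[t][:,0],[0.5,2,5]), np.nanmax(W[t][:,1]))
E
```

```text
now [0.2083 0.5892 0.2313] yaw 70.5 t 1.0 w 1.005 F 0.0 [0.4 0.1 0.6]
(0.4215, 0.3255, 0.09, 5.3) -> -0.98 -0.602 0.479 0.59
(0.4215, 0.3255, 0.09, 5.3) -> -0.98 -0.086 0.41 0.505
(0.4215, 0.3255, 0.09, 5.3) -> -0.66 0.21 0.288 0.355
(0.4215, 0.3255, 0.008, 5.3) -> 0.0 -0.0 0.684 -0.0
(0.4215, 0.3255, 0.09, 5.3) -> 0.0 -0.0 -0.684 -0.0
(0.5685, 0.339, 0.09, -8.3) -> -0.0 0.98 0.0 0.24
(0.5685, 0.339, 0.09, -8.3) -> 0.046 0.246 0.0 0.062
(0.5685, 0.339, 0.014, -8.3) -> 0.0 -0.0 0.634 -0.0
top 29 [0.454  0.0172 0.033 ] ((453.93255615234375, 16.45920753479004), (49.95128631591797, 4.301035404205322), 81.85679626464844)
top 32 [0.4125 0.0193 0.0339] ((412.7156677246094, 20.733247756958008), (51.91806411743164, 5.232523441314697), 85.47162628173828)
bush [0.37] 55 ((589.4476318359375, 56.45145797729492), (23.256752014160156, 21.015811920166016), 87.60220336914062) [0.5896 0.0562 0.0387]
toolbox minx [0.61225639 0.62059551 0.62395401] 0.03999356468467059
side 50 [0.4531 0.0257 0.0334] ((452.4773254394531, 21.429826736450195), (54.826961517333984, 7.004392623901367), 80.93342590332031)
side 42 [0.4116 0.0277 0.0339] ((411.35797119140625, 25.720773696899414), (55.846527099609375, 5.48992919921875), 88.74324798583984)
bush [0.41] 65 ((600.2498168945312, 51.679779052734375), (22.38615608215332, 52.95562744140625), 60.144386291503906) [0.5923 0.056  0.0583]
toolbox minx [0.60922557 0.61775772 0.62554585] 0.03999984666702783
```

Emit:
servo_tool:
  motion: [1,-0.98,-0.602,0.479,0.59,1,-0.98,-0.602,0.479,0.59,1,-0.98,-0.602,0.479,0.59]

```text
time: 1.58
tool_pos: [0.2959, 0.4792, 0.1718]
tool_rot: [-0.0, 0.393, 0.919, -0.001]
contact_force: [-0.5, 0.9, 0.2]
gripper_width: 0.998
grasp_force: 0.0
```

Emit:
servo_tool:
  motion: [1,-0.98,-0.086,0.41,0.505,1,-0.98,-0.086,0.41,0.505,1,-0.98,-0.086,0.41,0.505]

```text
time: 1.95
tool_pos: [0.37, 0.3868, 0.1223]
tool_rot: [-0.0, 0.567, 0.824, -0.002]
contact_force: [-0.4, -0.2, -0.3]
gripper_width: 0.999
grasp_force: 0.0
```

Emit:
servo_tool:
  motion: [1,-0.66,0.21,0.288,0.355,1,-0.66,0.21,0.288,0.355,1,-0.66,0.21,0.288,0.355]

```text
time: 2.33
tool_pos: [0.4217, 0.325, 0.0897]
tool_rot: [-0.0, 0.674, 0.739, -0.0]
contact_force: [0.3, 0.0, 0.6]
gripper_width: 1.0
grasp_force: 0.0
```

Run:
```python
from h import *
plan((.4215,.3255,.008,5.3))
```

```text
now [0.4217 0.325  0.0897] yaw 5.2 t 2.33 w 1.0 F 0.0 [0.3 0.  0.6]
(0.4215, 0.3255, 0.008, 5.3) -> 0.004 -0.001 0.681 -0.001
```

Emit:
servo_tool:
  motion: [1,0.004,0,0.4,0,1,0.004,0,0.68,0,1,0.004,0,0.68,0,-0.5,0.004,0,0.68,0,-0.5,0.004,0,0.68,0]

```text
time: 2.95
tool_pos: [0.4229, 0.3273, 0.0109]
tool_rot: [0.001, 0.673, 0.739, 0.002]
contact_force: [0.9, 0.9, 0.7]
gripper_width: 0.609
grasp_force: 0.0
```

Emit:
servo_tool:
  motion: [-0.5,0,0,0,0,-0.5,0,0,0,0,-0.5,0,0,0,0]

```text
time: 3.32
tool_pos: [0.4231, 0.3271, 0.0109]
tool_rot: [0.0, 0.674, 0.739, 0.002]
contact_force: [-1.1, 0.5, 6.9]
gripper_width: 0.505
grasp_force: 64.0
```

Emit:
servo_tool:
  motion: [-0.5,0,0,-0.3,0,-0.5,0,0,-0.6,0,-0.5,0,0,-0.6,0]

```text
time: 3.7
tool_pos: [0.4238, 0.3272, 0.084]
tool_rot: [0.001, 0.674, 0.739, 0.003]
contact_force: [0.6, -0.3, -2.9]
gripper_width: 0.506
grasp_force: 63.2
```

Run:
```python
from h import *
plan((.5685,.339,.08,-8.3),(.5685,.339,.014,-8.3))
```

```text
now [0.4238 0.3272 0.084 ] yaw 5.3 t 3.7 w 0.506 F 63.2 [ 0.6 -0.3 -2.9]
(0.5685, 0.339, 0.08, -8.3) -> -0.011 0.98 0.027 0.244
(0.5685, 0.339, 0.08, -8.3) -> 0.042 0.226 0.006 0.058
(0.5685, 0.339, 0.014, -8.3) -> -0.0 0.0 0.55 -0.0
```

Emit:
servo_tool:
  motion: [-0.5,-0.003,0.98,0,0.244,-0.5,-0.003,0.98,0,0.244,-0.5,-0.003,0.98,0,0.244]

```text
time: 4.08
tool_pos: [0.5408, 0.3355, 0.0779]
tool_rot: [-0.0, 0.742, 0.67, -0.001]
contact_force: [-0.3, 0.8, -3.8]
gripper_width: 0.5
grasp_force: 63.1
```

Emit:
servo_tool:
  motion: [-0.5,0.05,0.238,0,0.058,-0.5,0.05,0.238,0,0.058,-0.5,0.05,0.238,0,0.058]

```text
time: 4.45
tool_pos: [0.566, 0.3392, 0.0789]
tool_rot: [-0.001, 0.756, 0.654, -0.001]
contact_force: [-0.6, 0.3, -2.6]
gripper_width: 0.504
grasp_force: 63.2
```

Run:
```python
from h import *
plan((.570,.3405,.018,-8.3))
pic,d,W=cloud("side"); save(cv2.resize(pic[220:390,220:460],None,fx=3,fy=3),"a.png")
```

```text
now [0.566  0.3392 0.0789] yaw -8.3 t 4.45 w 0.504 F 63.2 [-0.6  0.3 -2.6]
(0.57, 0.3405, 0.018, -8.3) -> 0.016 0.032 0.508 0.0
```

View pics/a.png

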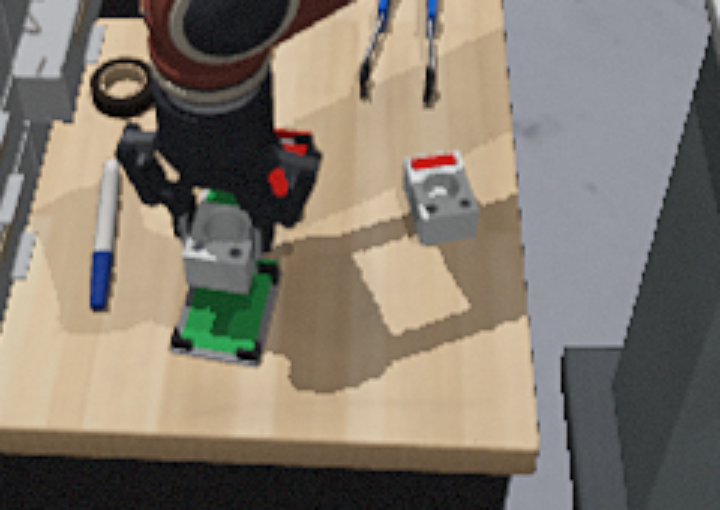

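The housing hangs level and aligned over the green nest at about pixel (220,240), so I'll lower it.

Emit:
servo_tool:
  motion: [-0.5,0.016,0.03,0.25,0,-0.5,0.016,0.03,0.45,0,-0.5,0.016,0.03,0.5,0,-0.5,0.016,0.03,0.5,0]

```text
time: 5.0
tool_pos: [0.5708, 0.3409, 0.0204]
tool_rot: [-0.0, 0.756, 0.654, -0.0]
contact_force: [-0.2, 0.9, -2.1]
gripper_width: 0.499
grasp_force: 63.1
```

Run:
```python
from h import *
plan((.570,.3405,.016,-8.3))
```

```text
now [0.5708 0.3409 0.0204] yaw -8.3 t 5.0 w 0.499 F 63.1 [-0.2  0.9 -2.1]
(0.57, 0.3405, 0.016, -8.3) -> -0.005 -0.006 0.036 0.0
```

Emit:
servo_tool:
  motion: [-0.5,-0.005,-0.005,0.035,0,-0.5,-0.005,-0.005,0.035,0,0.7,-0.005,-0.005,0.035,0,0.7,-0.005,-0.005,0.035,0,0.7,-0.005,-0.005,0.035,0]

```text
time: 5.62
tool_pos: [0.5712, 0.3406, 0.0169]
tool_rot: [0.0, 0.756, 0.654, 0.0]
contact_force: [-0.5, -0.2, -0.8]
gripper_width: 0.852
grasp_force: 0.0
```

Emit:
servo_tool:
  motion: [1,0,0,0,0,1,0,0,-0.3,0,1,0,0,-0.7,0,1,0,0,-0.7,0]

```text
time: 6.12
tool_pos: [0.5742, 0.342, 0.1064]
tool_rot: [0.001, 0.756, 0.654, 0.005]
contact_force: [-0.4, 0.0, 0.1]
gripper_width: 1.0
grasp_force: 0.0
```

Run:
```python
from h import *
plan((.412,.242,.10,14),(.412,.242,.008,14))
```

```text
now [0.5742 0.342  0.1064] yaw -8.3 t 6.12 w 1.0 F 0.0 [-0.4  0.   0.1]
(0.412, 0.242, 0.1, 14) -> -0.821 -0.98 0.043 -0.399
(0.412, 0.242, 0.1, 14) -> -0.116 -0.287 0.01 -0.097
(0.412, 0.242, 0.008, 14) -> -0.0 0.0 0.767 0.0
```

Emit:
servo_tool:
  motion: [1,-0.821,-0.98,0.04,-0.399,1,-0.821,-0.98,0.04,-0.399,1,-0.821,-0.98,0.04,-0.399,1,-0.821,-0.98,0.04,-0.399]

```text
time: 6.62
tool_pos: [0.4381, 0.259, 0.094]
tool_rot: [-0.001, 0.645, 0.764, -0.001]
contact_force: [0.7, 0.6, -0.1]
gripper_width: 0.998
grasp_force: 0.0
```

Emit:
servo_tool:
  motion: [1,-0.116,-0.287,0.01,-0.097,1,-0.116,-0.287,0.01,-0.097,1,-0.116,-0.287,0.01,-0.097]

```text
time: 7.0
tool_pos: [0.41, 0.2411, 0.0948]
tool_rot: [0.0, 0.616, 0.788, 0.001]
contact_force: [0.3, -0.3, 1.0]
gripper_width: 0.999
grasp_force: 0.0
```

Run:
```python
from h import *
plan((.412,.242,.008,14))
for c in("top","side"):
    pic,d,W=cloud(c)
    for l in("housing_green","nest_pass"):
        for r in models.regions_of(c,l)[:1]:
            m=r["mask"]&np.isfinite(W[...,2]); Q=W[m];zt=np.percentile(Q[:,2],90);T=Q[Q[:,2]>zt-.006]
            print(c,l,round(r["p"],2),round(zt,4),cv2.minAreaRect((T[:,:2]*1000).astype(np.float32)))
```

```text
now [0.41   0.2411 0.0948] yaw 14.0 t 7.0 w 0.999 F 0.0 [ 0.3 -0.3  1. ]
(0.412, 0.242, 0.008, 14) -> 0.003 0.018 0.724 -0.001
top housing_green 0.7 0.0407 ((573.4744873046875, 338.0259094238281), (61.95109558105469, 43.996856689453125), 82.40670776367188)
top nest_pass 0.76 0.0145 ((569.4534301757812, 336.30560302734375), (79.96659851074219, 62.07481002807617), 81.55718231201172)
side housing_green 0.73 0.0406 ((569.4600219726562, 340.8697814941406), (60.2864875793457, 43.19702911376953), 82.17872619628906)
side nest_pass 0.65 0.0151 ((566.5142822265625, 340.73724365234375), (83.48818969726562, 63.62318801879883), 81.53955078125)
```

Green is seated: its top is 4 mm higher and it sits about 3 mm off centre. Next is the red housing.

Emit:
servo_tool:
  motion: [1,0.003,0.01,0.4,0,1,0.003,0.01,0.72,0,1,0.003,0.01,0.72,0,-0.5,0.003,0.01,0.72,0,-0.5,0.003,0.01,0.72,0]

```text
time: 7.92
tool_pos: [0.4114, 0.2418, 0.0101]
tool_rot: [0.001, 0.616, 0.788, 0.002]
contact_force: [0.6, 0.1, 0.5]
gripper_width: 0.604
grasp_force: 0.0
```

Emit:
servo_tool:
  motion: [-0.5,0,0,0,0,-0.5,0,0,0,0,-0.5,0,0,0,0]

```text
time: 8.3
tool_pos: [0.4115, 0.2419, 0.0102]
tool_rot: [0.001, 0.616, 0.788, 0.002]
contact_force: [-0.7, -0.8, 5.9]
gripper_width: 0.506
grasp_force: 63.6
```

Emit:
servo_tool:
  motion: [-0.5,0,0,-0.3,0,-0.5,0,0,-0.6,0,-0.5,0,0,-0.6,0]

```text
time: 8.68
tool_pos: [0.4121, 0.2421, 0.0833]
tool_rot: [0.002, 0.616, 0.788, 0.003]
contact_force: [1.7, -0.3, -1.4]
gripper_width: 0.501
grasp_force: 63.0
```

Run:
```python
from h import *
plan((.5475,.213,.08,-5.5))
```

```text
now [0.4121 0.2421 0.0833] yaw 14.0 t 8.68 w 0.501 F 63.0 [ 1.7 -0.3 -1.4]
(0.5475, 0.213, 0.08, -5.5) -> -0.481 0.98 0.026 0.41
(0.5475, 0.213, 0.08, -5.5) -> -0.008 0.062 0.002 0.024
```

Emit:
servo_tool:
  motion: [-0.5,-0.481,0.98,0,0.41,-0.5,-0.481,0.98,0,0.41,-0.5,-0.481,0.98,0,0.41]

```text
time: 9.05
tool_pos: [0.5399, 0.2121, 0.0778]
tool_rot: [-0.0, 0.735, 0.678, -0.001]
contact_force: [-0.9, -1.0, -1.7]
gripper_width: 0.502
grasp_force: 62.9
```

Emit:
servo_tool:
  motion: [-0.5,-0.008,0.062,0,0.024,-0.5,-0.008,0.062,0,0.024,-0.5,-0.008,0.062,0.2,0.024,-0.5,-0.008,0.062,0.2,0.024]

```text
time: 9.55
tool_pos: [0.5421, 0.212, 0.0536]
tool_rot: [-0.001, 0.74, 0.673, -0.002]
contact_force: [-0.9, 0.2, -1.8]
gripper_width: 0.505
grasp_force: 62.8
```

Run:
```python
from h import *
plan((.5475,.213,.016,-5.5))
```

```text
now [0.5421 0.212  0.0536] yaw -5.5 t 9.55 w 0.505 F 62.8 [-0.9  0.2 -1.8]
(0.5475, 0.213, 0.016, -5.5) -> 0.013 0.044 0.313 0.001
```

Emit:
servo_tool:
  motion: [-0.5,0.008,0.032,0.15,0,-0.5,0.008,0.032,0.31,0,-0.5,0.008,0.032,0.31,0,-0.5,0.008,0.032,0.31,0]

```text
time: 10.05
tool_pos: [0.549, 0.2126, 0.0185]
tool_rot: [-0.0, 0.74, 0.672, -0.0]
contact_force: [-0.0, -0.5, -1.9]
gripper_width: 0.502
grasp_force: 62.9
```

Run:
```python
from h import *
plan((.5475,.213,.0145,-5.5))
```

```text
now [0.549  0.2126 0.0185] yaw -5.5 t 10.05 w 0.502 F 62.9 [-0.  -0.5 -1.9]
(0.5475, 0.213, 0.0145, -5.5) -> 0.002 -0.013 0.034 -0.001
```

Emit:
servo_tool:
  motion: [-0.5,0.002,-0.012,0.034,0,-0.5,0.002,-0.012,0.034,0,0.7,0.002,-0.012,0.034,0,0.7,0.002,-0.012,0.034,0,0.7,0.002,-0.012,0.034,0]

```text
time: 10.68
tool_pos: [0.5479, 0.2131, 0.015]
tool_rot: [0.0, 0.74, 0.672, 0.0]
contact_force: [-0.3, 0.4, 0.4]
gripper_width: 0.851
grasp_force: 0.0
```

Emit:
servo_tool:
  motion: [1,0,0,0,0,1,0,0,-0.3,0,1,0,0,-0.7,0,1,0,0,-0.7,0]

```text
time: 11.18
tool_pos: [0.5511, 0.2139, 0.1041]
tool_rot: [0.002, 0.74, 0.672, 0.004]
contact_force: [0.7, 0.2, 0.3]
gripper_width: 0.999
grasp_force: 0.0
```

Run:
```python
from h import *
plan((.4325,.021,.10,-5.5),(.4325,.021,.006,-5.5))
```

```text
now [0.5511 0.2139 0.1041] yaw -5.5 t 11.18 w 0.999 F 0.0 [0.7 0.2 0.3]
(0.4325, 0.021, 0.1, -5.5) -> -0.98 -0.48 0.02 -0.0
(0.4325, 0.021, 0.1, -5.5) -> -0.715 -0.349 0.014 -0.0
(0.4325, 0.021, 0.006, -5.5) -> -0.0 -0.0 0.784 -0.0
```

Emit:
servo_tool:
  motion: [1,-0.98,-0.48,0,0,1,-0.98,-0.48,0,0,1,-0.98,-0.48,0,0]

```text
time: 11.55
tool_pos: [0.4759, 0.0993, 0.0965]
tool_rot: [-0.001, 0.741, 0.671, -0.002]
contact_force: [-0.4, 0.3, 0.6]
gripper_width: 1.003
grasp_force: 0.0
```

Emit:
servo_tool:
  motion: [1,-0.71,-0.345,0.02,-0.01,1,-0.71,-0.345,0.02,-0.01,1,-0.71,-0.345,0.02,-0.01,1,-0.71,-0.345,0.02,-0.01]

```text
time: 12.05
tool_pos: [0.4301, 0.0211, 0.0963]
tool_rot: [0.0, 0.738, 0.675, 0.0]
contact_force: [0.4, 0.6, 0.9]
gripper_width: 1.0
grasp_force: 0.0
```

Run:
```python
from h import *
plan((.4325,.022,.006,-5))
for c in("top","side"):
    pic,d,W=cloud(c)
    if c=="side": save(cv2.resize(pic[160:330,240:480],None,fx=3,fy=3),"b.png")
    for l in("housing_red","nest_reject"):
        for r in models.regions_of(c,l)[:1]:
            m=r["mask"]&np.isfinite(W[...,2]); Q=W[m];zt=np.percentile(Q[:,2],90);T=Q[Q[:,2]>zt-.006]
            print(c,l,round(r["p"],2),round(zt,4),cv2.minAreaRect((T[:,:2]*1000).astype(np.float32)))
```

```text
now [0.4301 0.0211 0.0963] yaw -5.1 t 12.05 w 1.0 F 0.0 [0.4 0.6 0.9]
(0.4325, 0.022, 0.006, -5) -> 0.009 0.02 0.752 -0.001
top housing_red 0.9 0.0408 ((549.6209716796875, 211.76663208007812), (60.860992431640625, 43.83527755737305), 85.07231140136719)
top nest_reject 0.69 0.0158 ((549.21533203125, 210.92608642578125), (79.40572357177734, 60.521175384521484), 84.79891967773438)
side housing_red 0.91 0.0405 ((546.1296997070312, 213.8977813720703), (64.91364288330078, 44.29043197631836), 86.18205261230469)
side nest_reject 0.56 0.015 ((546.1065673828125, 215.7435302734375), (81.6397933959961, 63.6817512512207), 84.24162292480469)
```

View pics/b.png

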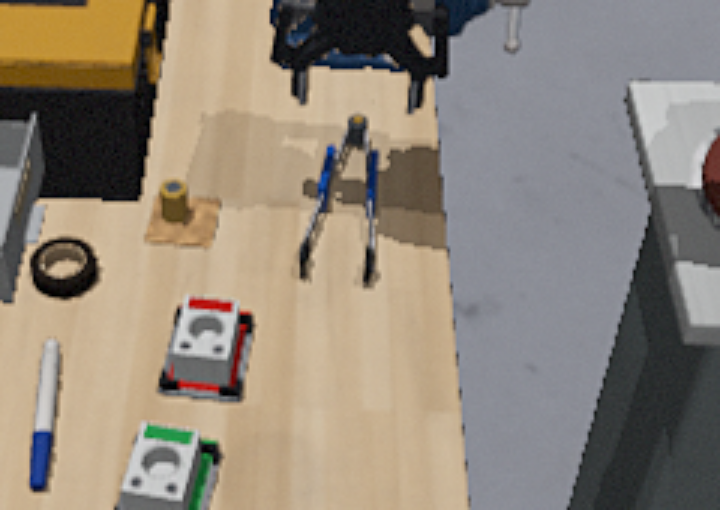

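Both housings are seated, and the open fingers straddle the tongs' panels. Descending to pinch them lightly.

Emit:
servo_tool:
  motion: [1,0.008,0.012,0.4,0,1,0.008,0.012,0.74,0,1,0.008,0.012,0.74,0,1,0.008,0.012,0.74,0]

```text
time: 12.85
tool_pos: [0.4321, 0.0215, 0.0087]
tool_rot: [0.001, 0.738, 0.675, 0.001]
contact_force: [0.5, -0.1, 0.4]
gripper_width: 1.0
grasp_force: 0.0
```

Emit:
servo_tool:
  motion: [0.3,0,0,0,0,0.2,0,0,0,0,0.1,0,0,0,0,0.06,0,0,0,0,0.06,0,0,0,0]

```text
time: 13.48
tool_pos: [0.4327, 0.0214, 0.0094]
tool_rot: [0.001, 0.738, 0.675, 0.001]
contact_force: [-2.2, 0.3, 6.8]
gripper_width: 0.53
grasp_force: 9.1
```

Emit:
servo_tool:
  motion: [0.06,0,0,0,0,0.06,0,0,0,0]

```text
time: 13.72
tool_pos: [0.4327, 0.0214, 0.0095]
tool_rot: [0.001, 0.738, 0.675, 0.001]
contact_force: [-1.0, 0.2, 7.1]
gripper_width: 0.53
grasp_force: 9.1
```

Emit:
servo_tool:
  motion: [0.06,0,0,-0.1,0,0.06,0,0,-0.25,0,0.06,0,0,-0.4,0,0.06,0,0,-0.5,0,0.06,0,0,-0.5,0]

```text
time: 14.35
tool_pos: [0.4319, 0.0214, 0.0686]
tool_rot: [0.001, 0.738, 0.675, 0.001]
contact_force: [0.7, 0.2, -1.2]
gripper_width: 0.527
grasp_force: 7.2
```

Emit:
servo_tool:
  motion: [0.06,0,0,0,0.13,0.06,0,0,0,0.28,0.06,0,0,0,0.43,0.06,0,0,0,0.58,0.06,0,0,0,0.7]

```text
time: 14.98
tool_pos: [0.4302, 0.0216, 0.0663]
tool_rot: [-0.001, 0.894, 0.448, -0.001]
contact_force: [0.1, -0.2, -1.2]
gripper_width: 0.532
grasp_force: 7.2
```

Emit:
servo_tool:
  motion: [0.06,0,0,0,0.13,0.06,0,0,0,0.28,0.06,0,0,0,0.43,0.06,0,0,0,0.58,0.06,0,0,0,0.66]

```text
time: 15.6
tool_pos: [0.4303, 0.0215, 0.0664]
tool_rot: [-0.0, 0.979, 0.204, -0.001]
contact_force: [-0.1, -0.1, -1.7]
gripper_width: 0.537
grasp_force: 7.1
```

Emit:
servo_tool:
  motion: [0.06,0,0,0,0.13,0.06,0,0,0,0.28,0.06,0,0,0,0.31,0.06,0,0,0,0.31]

```text
time: 16.1
tool_pos: [0.4306, 0.0215, 0.0669]
tool_rot: [-0.0, 0.996, 0.086, -0.001]
contact_force: [1.0, 0.5, -2.1]
gripper_width: 0.533
grasp_force: 7.1
```

Run:
```python
from h import *
plan((.447,.031,.0135,-80))
s=manip.state()["tool_pos"]
for c in("top","side"):
    pic,d,W=cloud(c)
    if c=="side": save(cv2.resize(pic[150:300,240:440],None,fx=4,fy=4),"c.png")
    m=(np.abs(W[...,0]-.53)<.05)&(np.abs(W[...,1]-s[1])<.07)&(W[...,2]>.05)&(W[...,2]<.11)&(W[...,0]>.50)
    Q=W[m]; print(c,len(Q),np.nanpercentile(Q,[2,50,98],axis=0).round(4).tolist())
    for l in("jaw_fixed","tongs"):
        for r in models.regions_of(c,l)[:2]: print(l,round(r["p"],2),r["pixel"])
    np.save(c+".npy",W)
```

```text
now [0.4306 0.0215 0.0669] yaw -80.1 t 16.1 w 0.533 F 7.1 [ 1.   0.5 -2.1]
(0.447, 0.031, 0.0135, -80) -> 0.148 -0.055 0.445 -0.003
top 59 [[0.503, 0.0088, 0.0669], [0.525, 0.0173, 0.0844], [0.544, 0.059, 0.0894]]
jaw_fixed 0.61 [208.9, 193.1]
jaw_fixed 0.54 [315.2, 255.2]
tongs 0.46 [311.1, 254.8]
side 206 [[0.501, 0.0095, 0.0649], [0.5222, 0.0195, 0.0775], [0.5427, 0.0625, 0.0886]]
jaw_fixed 0.95 [350.1, 204.8]
tongs 0.73 [349.9, 204.2]
```

View pics/c.png

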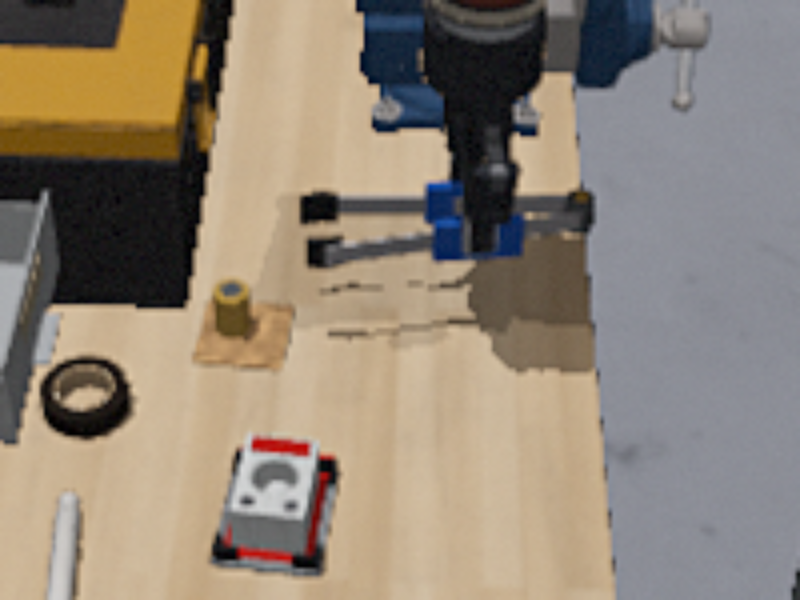

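Run:
```python
from h import *
for c in("top","side"):
    W=np.load(c+".npy"); Q=W.reshape(-1,3)
    Q=Q[(Q[:,0]>.505)&(Q[:,0]<.56)&(abs(Q[:,1]-.035)<.06)&(Q[:,2]>.07)&(Q[:,2]<.11)]
    for lo,hi in((.505,.52),(.52,.56)):
        q=Q[(Q[:,0]>lo)&(Q[:,0]<hi)]; m=q[:,1].mean()
        for g in(q[q[:,1]<m],q[q[:,1]>=m]): print(c,lo,len(g),g.mean(0).round(4),g.min(0).round(4),g.max(0).round(4))
```

```text
top 0.505 6 [0.5123 0.0088 0.0833] [0.5052 0.0088 0.0823] [0.5194 0.0088 0.0855]
top 0.505 11 [0.514  0.0549 0.0819] [0.5054 0.0513 0.0703] [0.5192 0.0589 0.0883]
top 0.52 23 [0.5319 0.0126 0.085 ] [0.5216 0.0088 0.0815] [0.5445 0.0173 0.0905]
top 0.52 15 [0.5296 0.0573 0.0855] [0.5216 0.0532 0.0824] [0.5386 0.059  0.0875]
side 0.505 26 [0.5127 0.0124 0.0794] [0.506  0.0089 0.071 ] [0.5192 0.0187 0.0861]
side 0.505 36 [0.5138 0.0589 0.0792] [0.5068 0.0536 0.0703] [0.5197 0.0632 0.0881]
side 0.52 54 [0.5321 0.0164 0.0801] [0.5218 0.0115 0.0709] [0.5429 0.0208 0.089 ]
side 0.52 35 [0.5287 0.0601 0.0803] [0.5221 0.0574 0.0713] [0.5352 0.0626 0.089 ]
```

Run:
```python
from h import *
plan((.444,.0355,.0665,-80),(.444,.0355,.0155,-80),(.4886,.0425,.0155,-80))
```

```text
now [0.4311 0.0215 0.0674] yaw -80.2 t 16.4 w 0.529 F 7.1 [-0.5  0.2 -1.4]
(0.444, 0.0355, 0.0665, -80) -> 0.126 -0.097 0.008 -0.004
(0.444, 0.0355, 0.0155, -80) -> 0.0 0.0 0.425 -0.0
(0.4886, 0.0425, 0.0155, -80) -> 0.376 0.007 -0.0 -0.0
```

Emit:
servo_tool:
  motion: [0.06,0.12,-0.097,0,0,0.06,0.12,-0.097,0.15,0,0.06,0.12,-0.097,0.3,0,0.06,0.12,-0.097,0.41,0,0.06,0.12,-0.097,0.41,0]

```text
time: 17.02
tool_pos: [0.4422, 0.0355, 0.0171]
tool_rot: [-0.0, 0.996, 0.085, -0.001]
contact_force: [0.7, 0.5, -0.6]
gripper_width: 0.531
grasp_force: 7.2
```

Run:
```python
from h import *
plan((.4886,.0425,.0155,-80))
for c in("top","side"):
    pic,d,W=cloud(c)
    if c=="top": save(cv2.resize(pic[150:240,260:360],None,fx=6,fy=6,interpolation=2),"d.png")
    Q=W.reshape(-1,3); B=Q[(abs(Q[:,0]-.59)<.02)&(abs(Q[:,1]-.056)<.02)&(Q[:,2]>.034)&(Q[:,2]<.045)]
    q=Q[(Q[:,0]>.533)&(Q[:,0]<.563)&(abs(Q[:,1]-.05)<.045)&(Q[:,2]>.018)&(Q[:,2]<.06)]; m=q[:,1].mean()
    print(c,"bush",len(B),B.mean(0).round(4),"jaws",[ (len(g),g.mean(0).round(4).tolist(),g.max(0).round(4).tolist()) for g in(q[q[:,1]<m],q[q[:,1]>=m])])
```

```text
now [0.4422 0.0355 0.0171] yaw -80.2 t 17.02 w 0.531 F 7.2 [ 0.7  0.5 -0.6]
(0.4886, 0.0425, 0.0155, -80) -> 0.391 0.008 0.013 -0.005
top bush 53 [0.5897 0.0564 0.0389] jaws [(15, [0.5441, 0.0268, 0.0357], [0.556, 0.0301, 0.0417]), (13, [0.5416, 0.0702, 0.033], [0.5497, 0.0738, 0.041])]
side bush 56 [0.5861 0.0603 0.0388] jaws [(52, [0.5439, 0.0304, 0.0301], [0.5536, 0.0352, 0.0406]), (40, [0.5411, 0.0742, 0.0309], [0.5481, 0.0775, 0.0407])]
```

View pics/d.png

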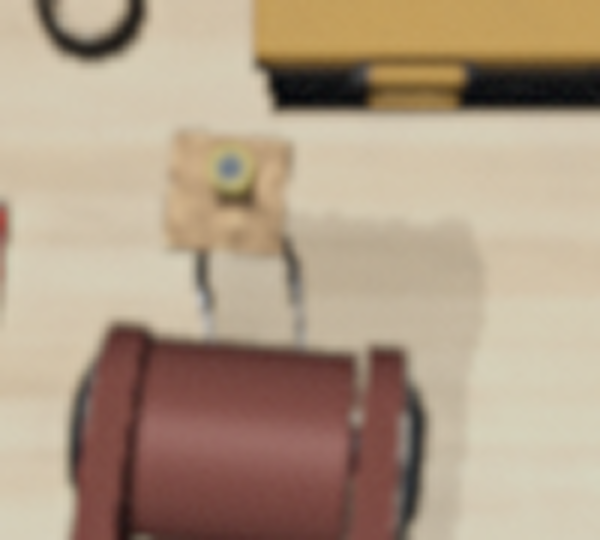

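The jaws straddle the bush axis: their midline and the bush are collinear along the tool's x axis. Advancing 46 mm.

Emit:
servo_tool:
  motion: [0.06,0.1,0,0,0,0.06,0.2,0,0,0,0.06,0.3,0,0,0,0.06,0.385,0,0,0,0.06,0.385,0,0,0]

```text
time: 17.75
tool_pos: [0.4897, 0.0433, 0.0183]
tool_rot: [0.0, 0.996, 0.085, 0.0]
contact_force: [-0.2, 0.5, -0.9]
gripper_width: 0.536
grasp_force: 7.2
```

Run:
```python
from h import *
plan((.4877,.0434,.0155,-80))
for c in("top","side"):
    pic,d,W=cloud(c)
    if c=="side": save(cv2.resize(pic[180:280,250:400],None,fx=5,fy=5,interpolation=2),"e.png")
```

```text
now [0.4897 0.0433 0.0183] yaw -80.2 t 17.75 w 0.536 F 7.2 [-0.2  0.5 -0.9]
(0.4877, 0.0434, 0.0155, -80) -> -0.016 -0.003 0.024 -0.005
```

View pics/e.png

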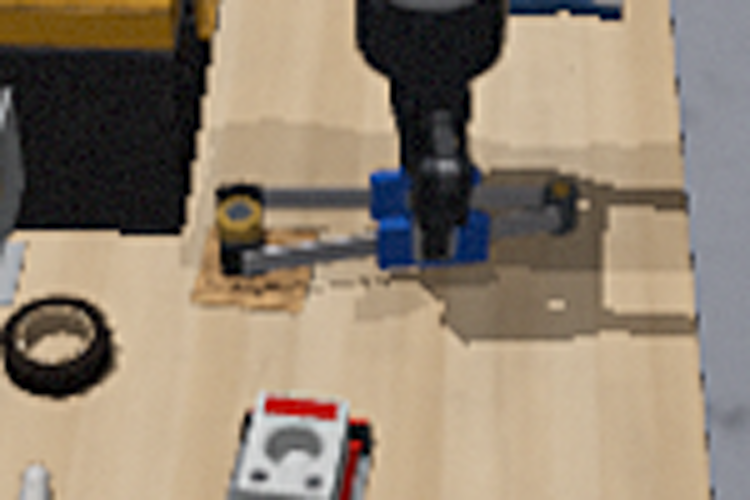

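The bush is upright between the jaws. A small correction, then close.

Emit:
servo_tool:
  motion: [0.06,-0.01,0,0.02,0,0.0,-0.01,0,0.02,0,-0.06,-0.01,0,0.02,0,-0.12,-0.01,0,0.02,0,-0.2,-0.01,0,0.02,0]

```text
time: 18.48
tool_pos: [0.4877, 0.043, 0.0159]
tool_rot: [0.0, 0.996, 0.085, 0.0]
contact_force: [-1.1, 0.1, 0.5]
gripper_width: 0.448
grasp_force: 59.8
```

Emit:
servo_tool:
  motion: [-0.3,0,0,0,0,-0.5,0,0,0,0,-0.5,0,0,0,0,-0.5,0,0,0,0]

```text
time: 18.98
tool_pos: [0.4877, 0.043, 0.0158]
tool_rot: [0.0, 0.996, 0.085, 0.0]
contact_force: [-1.1, -0.8, 0.2]
gripper_width: 0.448
grasp_force: 59.9
```

The width is 38 mm, so the jaws are on the bush. Lifting.

Emit:
servo_tool:
  motion: [-0.5,0,0,-0.1,0,-0.5,0,0,-0.25,0,-0.5,0,0,-0.45,0,-0.5,0,0,-0.65,0,-0.5,0,0,-0.8,0]

```text
time: 19.6
tool_pos: [0.4884, 0.0431, 0.1143]
tool_rot: [0.0, 0.996, 0.085, 0.001]
contact_force: [-0.7, -0.8, -1.5]
gripper_width: 0.445
grasp_force: 60.1
```

Run:
```python
from h import *
# bush sits at TCP + (.1003,.0149) -> over green bore (.5705,.3395): 
plan((.4705,.3245,.112,-80))
for c in("side","top"):
    pic,d,W=cloud(c)
    Q=W.reshape(-1,3);q=Q[(abs(Q[:,0]-.588)<.025)&(abs(Q[:,1]-.058)<.04)&(Q[:,2]>.06)&(Q[:,2]<.16)];print(len(q),q.mean(0),q.max(0))
    if c=="side": save(cv2.resize(pic[150:280,220:400],None,fx=4,fy=4,interpolation=2),"f.png")
```

```text
now [0.4884 0.0431 0.1143] yaw -80.2 t 19.6 w 0.445 F 60.1 [-0.7 -0.8 -1.5]
(0.4705, 0.3245, 0.112, -80) -> 0.106 -0.98 0.008 -0.002
(0.4705, 0.3245, 0.112, -80) -> 0.107 -0.98 0.008 -0.002
(0.4705, 0.3245, 0.112, -80) -> 0.042 -0.376 0.003 -0.001
211 [0.58148506 0.06277793 0.1274001 ] [0.59970637 0.07784392 0.14070046]
130 [0.58854799 0.05481863 0.13502579] [0.60327952 0.07297815 0.14551596]
```

View pics/f.png

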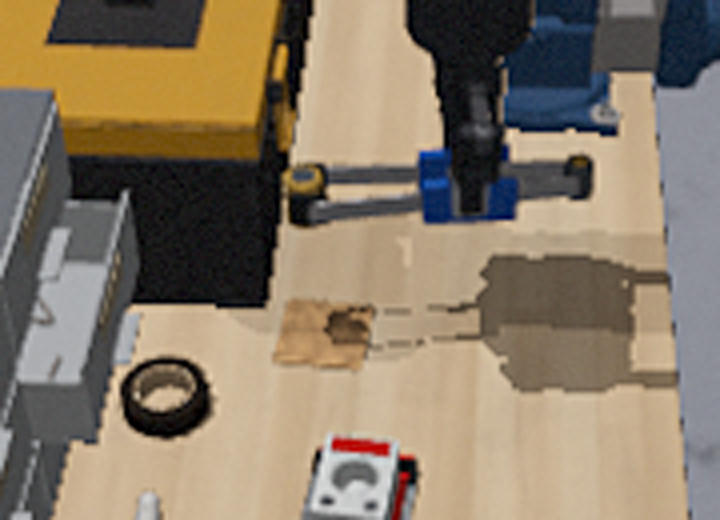

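The bush is upright in the jaws and clear of its mat. Carrying it to the green housing.

Emit:
servo_tool:
  motion: [-0.5,0.02,-0.15,0,0,-0.5,0.042,-0.38,0,0,-0.5,0.067,-0.61,0,0,-0.5,0.092,-0.84,0,0,-0.5,0.106,-0.98,0,0]

```text
time: 20.32
tool_pos: [0.4788, 0.1628, 0.1104]
tool_rot: [-0.0, 0.996, 0.086, -0.001]
contact_force: [0.4, -0.1, -1.6]
gripper_width: 0.446
grasp_force: 60.2
```

Emit:
servo_tool:
  motion: [-0.5,0.02,-0.15,0,0,-0.5,0.042,-0.38,0,0,-0.5,0.067,-0.61,0,0,-0.5,0.092,-0.84,0,0,-0.5,0.107,-0.98,0,0]

```text
time: 20.95
tool_pos: [0.4725, 0.2804, 0.1115]
tool_rot: [0.0, 0.996, 0.086, -0.0]
contact_force: [0.8, -1.1, -2.4]
gripper_width: 0.447
grasp_force: 60.3
```

Emit:
servo_tool:
  motion: [-0.5,0.02,-0.15,0,0,-0.5,0.04,-0.28,0,0,-0.5,0.05,-0.37,0,0,-0.5,0.05,-0.37,0,0,-0.5,0.05,-0.37,0,0]

```text
time: 21.58
tool_pos: [0.4712, 0.3236, 0.1117]
tool_rot: [0.0, 0.996, 0.085, -0.0]
contact_force: [-0.2, -0.2, -1.9]
gripper_width: 0.449
grasp_force: 60.3
```

Run:
```python
from h import *
plan((.472,.3245,.112,-80))
pic,d,W=cloud("side"); save(cv2.resize(pic[200:380,220:440],None,fx=3,fy=3,interpolation=2),"g.png")
for c in("side","top"):
    pic,d,W=cloud(c)
    for r in models.regions_of(c,"bush")[:1]:
        q=W[r["mask"]&(W[...,2]>.05)];print(c,r["p"],q.shape,np.nanmean(q,0).round(4),np.nanmin(q,0).round(4),np.nanmax(q,0).round(4))
```

```text
now [0.4712 0.3236 0.1117] yaw -80.2 t 21.57 w 0.449 F 60.3 [-0.2 -0.2 -1.9]
(0.472, 0.3245, 0.112, -80) -> 0.008 -0.007 -0.003 -0.005
side 0.51 (113, 3) [0.57   0.3406 0.1334] [0.5588 0.3273 0.1193] [0.5813 0.3508 0.1383]
top 0.5 (56, 3) [0.5725 0.3341 0.1328] [0.5623 0.3247 0.1222] [0.5816 0.3451 0.1391]
```

View pics/g.png

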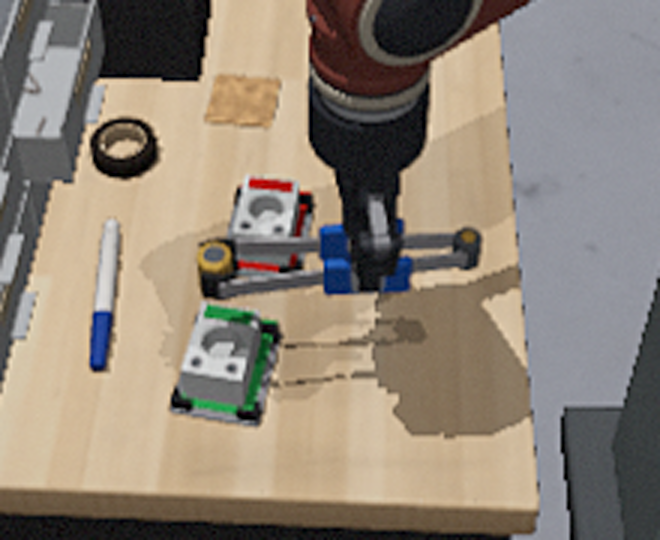

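The measured bush position is (0.571, 0.338) with its underside at about 0.10 m, directly over the green bore. It is upright and both housings are seated.

Emit:
servo_tool:
  motion: [-0.5,0,0,0,0,-0.5,0,0,0,0,-0.5,0,0,0,0]

```text
time: 22.2
tool_pos: [0.4712, 0.3239, 0.1118]
tool_rot: [0.0, 0.996, 0.085, 0.0]
contact_force: [0.4, 0.4, -2.2]
gripper_width: 0.447
grasp_force: 60.3
```

```bash
python3 -c "
from plant import job_done
print(job_done())"
```

```text
the job is handed in; nothing more can be done
None
```

I handed the job in at about 22 s of the 64 s limit, with no verdict returned: both housings measured seated in the nests of their tag colour, and the bush is held upright in the tongs about 10 cm up, within a few millimetres of the green bore axis.

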